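# Unlock and open the sample shutter of a bench analyser

### The job

On the sloping front of the bench analyser, unscrew the black locking knob until it comes to its loose end, so that its steel finger has swung out of the shutter's way; nobody knows whether its thread is right- or left-handed, so feel which way it gives and do not force it the tight way. Then push the shutter up the slope past its catch so that it clicks fully open, stop pushing there instead of ramming its end buffer, and let go of everything. Leave the tube rack, the bottle and the slide box where they stand.

Things in the scene. Friction and masses are not known exactly. Their poses are not given: they have to be found in the camera images.
- analyser: Ivory bench analyser, fixed, 260 mm wide (y), 290 deep (x), 174 high; flat top behind the slope. Origin on the bench below the fascia's midpoint; x to its back, z up. The fascia is a plane rising to the back at 35 degrees from level; its midpoint is 105 mm above the origin; it runs from 100 mm below (front edge) to 120 mm above it along the slope. Its normal leans to the front.
- knob_grip (a point): Grip point on the axis of the black locking knob, 32 mm out from the fascia, 75 mm up the slope from its midpoint. Axes turn with the knob: z along its axis out of the fascia (35 degrees from vertical), x along the grip bar (up the slope when tight). The bar is 44 mm long (x), 14 thick (y), and stands from 12 to 42 mm out from the fascia on a 30 mm flange.
- finger_end (a point): End of the flat steel finger under the knob, which turns with it: 12 mm wide, 3 to 11 mm out from the fascia, reaching 62 mm from the knob's axis along the knob's -x. When the knob is tight it points down the slope and blocks the shutter's tongue; loose, it lies off to one side. Same axes as knob_grip.
- lock_knob (a joint): Knob angle, rad, positive anticlockwise seen from outside. Start: tight, within 0.05 of 0. Which way loosens changes from start to start, unseen. Loosening: even 0.12 N m up to a hard end at 1.15 (or -1.15); loose from 0.95 in size. Tightening: free to 0.07 in size, then a stop like a stiff spring, about 4 N m per rad (0.5 N m near 0.23), which springs back.
- thread_strain (a joint): Strain of the tight thread, m: 0 at rest and whenever the knob is turned the loosening way; grows in size (either sign) by about 3 mm per 0.1 rad as the knob is forced the tightening way beyond 0.1 rad. Over 8 mm, which is about 0.38 rad from tight or 1.1 N m, the thread is spoilt.
- shutter_rib (a point): Middle of the top edge of the grey shutter's grip rib. Axes: x up the slope (it opens that way), y across, z out of the fascia. Rib 60 mm long (y), 10 thick (x), 8 to 28 mm out from the fascia, on a plate 90 wide, 2 to 8 mm out, reaching 11 mm down and 55 mm up the slope from the rib, plus a 24 mm wide tongue 25 mm farther up. Shut, bare fascia lies for 20 mm below the plate.
- shutter (a joint): Shutter travel up the slope, m: 0 shut, where the rib is 69 mm down the slope from the fascia's midpoint. Slides with about 2 N; with the knob tight it stops after 2 mm. From 0.023 a sprung catch resists, most (about 8 N) near 0.027, and pushes back; past 0.034 it draws the shutter on to fully open, 0.045. There a rubber buffer begins (about 4 N per mm); over 0.053 is rammed.
- tube_rack: Bystander: white rack with tubes, 200 x 70 x 98 mm, origin under its middle, x along its length.
- stain_bottle: Bystander: amber bottle, 64 mm diameter, 150 mm high, origin under its middle.
- slide_box: Bystander: grey slide box, 100 x 85 x 35 mm, origin under its middle, x along its length.

How it is judged (in metres and radians):
On the way, in this order (a step that is already met when the one before it is completed fails the run):
1. The locking knob is unscrewed to its loose end (at least 0.95 rad, whichever way loosens) while the shutter is still shut (within 8 mm) ((value of joint lock_knob above 0.95 rad or value of joint lock_knob below -0.95 rad) and value of joint shutter below 0.008 m), for 0.1 s.
2. The shutter is past its catch and fully open (41.5 mm or more) (value of joint shutter above 0.0415 m), for 0.2 s.
At the end, for the whole second after the job is handed in: The locking knob rests loose, at least 0.95 rad from tight, and the shutter rests fully open past its catch (41.5 to 48 mm of travel), with both at rest and let go ((value of joint lock_knob above 0.95 rad or value of joint lock_knob below -0.95 rad) and value of joint shutter between 0.0415 and 0.048 m and velocity of joint lock_knob between -0.05 and 0.05 rad/s and velocity of joint shutter between -0.005 and 0.005 m/s); the robot touches nothing.
It fails at once if The knob is forced the tight way until its thread is spoilt (strain over 8 mm) (value of joint thread_strain above 0.008 m or value of joint thread_strain below -0.008 m).
It fails at once if The shutter is rammed into its end buffer (travel over 53 mm) (value of joint shutter above 0.053 m).
It fails at once if The tube rack is moved by more than 30 mm (distance of tube_rack from where it was at the start of the episode above 0.03 m).
It fails at once if The bottle is moved by more than 30 mm (distance of stain_bottle from where it was at the start of the episode above 0.03 m).
It fails at once if The slide box is moved by more than 30 mm (distance of slide_box from where it was at the start of the episode above 0.03 m).
It also fails if it takes over 58 s, if anything falls off the work surface, if the arm or the gripper's body presses on something with over 40 N, if the wrist force passes 120 N, or if a joint passes its speed limit or range.

### The arm

A 6-joint arm with a two-finger parallel gripper is mounted at the origin on the work surface. World frame = base frame: x ahead of the robot, y to its left, z up, the work surface at z = 0. Lengths are in mm, angles in rad, forces in N, time in s.
With the tool pointing down it reaches from about 350 to 775 mm from the base axis. Payload 7.3 kg.
Tool frame: the origin (TCP) lies on the centre line of the jaws, within the pads' length; the fingertips stand 22 mm ahead of it and the grasp point (between the pads) lies 3 mm ahead of it; z points along the fingers, y is the direction in which the jaws open and shut (so a half turn about z gives the same grasp; the last joint's range is limited). The gripper opens to 92 mm and grips with 3 to 60 N. Pads are 19 mm wide; open, the fingers measure 130 mm over their backs; the gripper's body (75 mm by 190 mm) begins 47 mm behind the grasp point.
Start: joints at [-1.291, 0.342, 1.524, -0, 1.275, -0.146], TCP at [216.874, -478.13, 248.741] pointing down, gripper open.
Joint ranges: [-2.53, 2.53], [-0.77, 2.02], [0.04, 2.7], [-1, 4.14], [0.28, 2.66], [-3.11, 3.11]. Speed limits (rad/s): [2.57, 2.57, 3.14, 3.14, 3.14, 3.14].

### API

Orientations are given as [roll, pitch, yaw] about the fixed x, y, z axes, in that order (R = Rz(yaw) Ry(pitch) Rx(roll)).
In Python, from plant import get_obs, capture, close_job gives the robot as it stands.
- The arm moves only by the tool carry_out, never from a script. Its arguments are lists of equal length, an entry for each row: "xyz": the shift along the tool's x, y, z scaled (see below), a list of three; "dr": the turn, a rotation vector about the tool's x, y, z scaled (see below), a list of three. A call has 1 to 8 rows; each row shifts and turns the commanded pose from where the row before left it, along the tool's axes as they then stand; what a row does not reach is not made up. The controller multiplies each number of a shift by 0.06 m and each number of a turn by 8 degrees. A row lasts 1/8 s, in which the tool goes at most 62.5 mm and 10.7 degrees, less where a joint would pass 70% of its speed; a pose out of reach is approached as far as the arm can. A call with a number of a shift or a turn outside -1 to 1 is refused whole. A call with a gripper value outside its range is refused whole. "gripper" is the gripper's target within -1 to 1 (fully open at 1, half-way at 0, shut at -1), set as the call begins (left out, the last holds). The fingers move at their own pace and stop on an object; the grip force is fixed at half the most. Time passes only in rows, so rows that do not move let the fingers close. It gives the time, the measured TCP pose, the force and the opening at its end, in the units of the state.
- get_obs(): the state, without advancing time (a new reading comes with each control period).
- capture(name): name is "side" or "top" or "wrist"; returns a dict with "image" (420x560x3 uint8, blue, green, red), "fx", "fy", "cx", "cy" (pixels), "pose" (4x4, takes a point from camera to world coordinates). Camera axes: x right, y up, looking along -z (the intrinsics and any distortion apply to the point x, -y, -z); pixel columns grow to the right and rows downward; lengths in mm; the calibration is good to about 2 mm. A picture is of the moment at which its call begins. There is no depth.
- close_job(): hands the job in, once; it reports no verdict.
The state is a dict: "time": time; "joint_positions": joint angles; "dq": joint speeds; "tau": joint torques, N m; "tool_pos": TCP position; "tcp_rot": TCP orientation; "contact_force": force on the tool from outside, world axes, zero at the start; "moment": the same for the moment, N m; "grip_width": finger opening in mm.
Only numpy, scipy, OpenCV 4.12 (cv2) and the standard library are available. Lean on these libraries where they do the work, as an engineer would, in place of code of your own. Each camera call takes 0.05 s, during which the arm holds its last target.

## Working session

There is one attempt and no reset: what is moved stays moved. The work goes in short steps, Python scripts to look and compute and a tool call to move; the robot and the scene stay as the last step left them, time stands still between calls to the robot, and variables do not carry over. Pictures are saved under pics/ and viewed, and the job is handed in when it is done.

Besides the shell and the picture viewer there is one more tool, called after "Request:" by a JSON object that holds its "op" and its "data", one argument or row to a line. carry_out: Moves the arm, as the interface text tells. Shifts and turns lie within -1 to 1; 1 stands for 0.06 m of shift or 8 degrees of turn. Its arguments: {"type":"object","properties":{"xyz":{"type":"array"},"dr":{"type":"array"},"gripper":{"type":"number"}},"required":["xyz","dr"]}

```bash
ls; mkdir -p pics
python3 - <<'E'
from plant import *
import cv2,pickle
o=get_obs();print(o)
for n in ("side","top","wrist"):
    c=capture(n);cv2.imwrite(f"pics/{n}0.png",c["image"]);pickle.dump(c,open(f"{n}0.pkl","wb"))
    print(n,c["fx"],c["fy"],c["cx"],c["cy"],c["pose"],[k for k in c])
E
```

```text
pics
{'time': 0.0, 'joint_positions': array([-1.29099989e+00,  3.42744221e-01,  1.52503458e+00,  3.87973076e-05,
        1.27538737e+00, -1.45972403e-01]), 'dq': array([-8.59705918e-04, -1.65056790e-04, -8.11515678e-04,  1.16236132e-04,
       -9.13963916e-05,  2.81580252e-04]), 'tau': array([ 1.03308135e-03, -4.31243491e+01, -2.44219673e+01,  7.16590066e-02,
        5.57850022e-02, -1.21453668e-04]), 'tool_pos': array([ 216.77461692, -477.74341185,  248.02764941]), 'tcp_rot': array([-3.14004127e+00, -2.65579285e-04,  4.25757312e-01]), 'contact_force': array([-0.30585973,  0.60920389, -0.14178038]), 'moment': array([-0.02778069,  0.01534695, -0.02236239]), 'grip_width': 92.26593116578617}
side 483.22367309358157 483.22367309358157 290.85681693309243 211.1440792746322 [[ 9.94691921e-01  2.73482189e-02 -9.91970626e-02  4.06928924e+02]
 [-9.98471557e-02  4.89536151e-01 -8.66247598e-01 -1.19336329e+03]
 [ 2.48702193e-02  8.71554032e-01  4.89668297e-01  7.93687852e+02]
 [ 0.00000000e+00  0.00000000e+00  0.00000000e+00  1.00000000e+00]] ['image', 'fx', 'fy', 'cx', 'cy', 'pose']
top 512.5479445832793 512.5479445832793 278.71255902044066 210.51760354450596 [[ 2.65922924e-02  9.89013421e-01 -1.45414249e-01  3.32313731e+02]
 [-9.99627646e-01  2.71990999e-02  2.18605968e-03 -1.77581095e+01]
 [ 6.11717905e-03  1.45301971e-01  9.89368444e-01  1.58249817e+03]
 [ 0.00000000e+00  0.00000000e+00  0.00000000e+00  1.00000000e+00]] ['image', 'fx', 'fy', 'cx', 'cy', 'pose']
wrist 313.1111600589813 313.1111600589813 279.237738458693 205.7226288492328 [[ 4.13865404e-01  8.70932671e-01  2.64937181e-01  2.89005668e+02]
 [-9.10336257e-01  3.96532929e-01  1.18530738e-01 -4.44454674e+02]
 [-1.82402458e-03 -2.90237694e-01  9.56952848e-01  3.83125848e+02]
 [ 0.00000000e+00  0.00000000e+00  0.00000000e+00  1.00000000e+00]] ['image', 'fx', 'fy', 'cx', 'cy', 'pose']
```

View pics/side0.png

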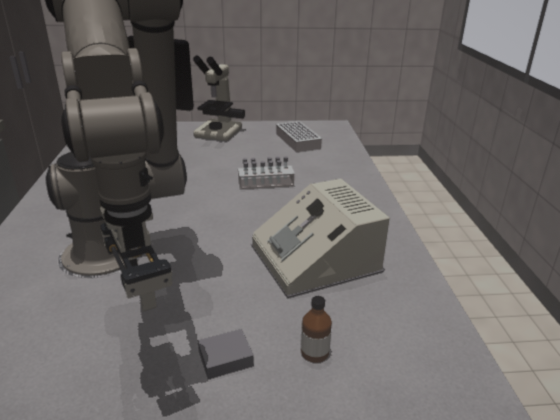

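View pics/top0.png

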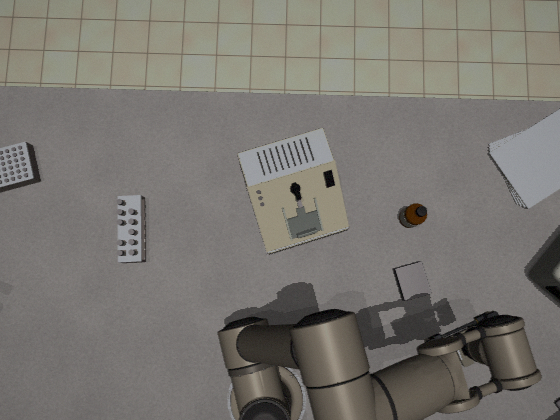

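View pics/wrist0.png

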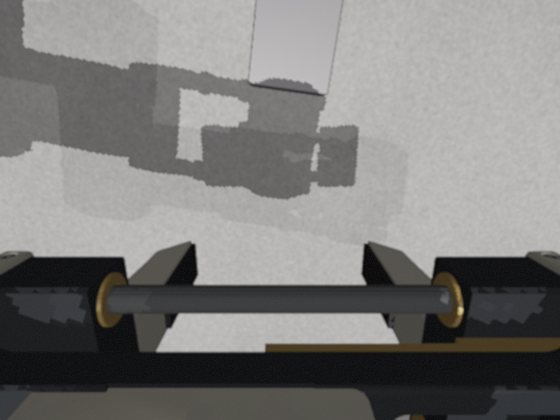

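The side view shows the analyser at about (318,235). In the top view it is at about (293,190), with the knob near (295,190) and the shutter near (302,222). I'll enlarge both.

Run:
```python
import cv2
a=cv2.imread("pics/top0.png")[115:265,225:365];cv2.imwrite("pics/topz.png",cv2.resize(a,None,fx=4,fy=4,interpolation=cv2.INTER_CUBIC)[:600])
a=cv2.imread("pics/side0.png")[175:295,240:395];cv2.imwrite("pics/sidez.png",cv2.resize(a,None,fx=5,fy=5,interpolation=cv2.INTER_CUBIC)[:600,:800])
```

```text
(no output)
```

View pics/topz.png

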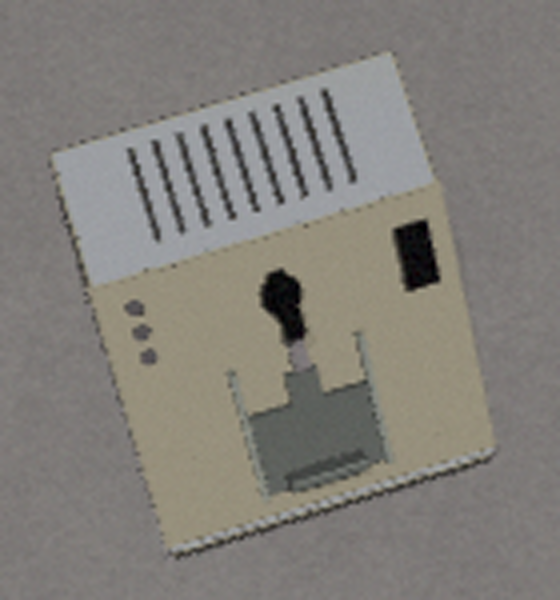

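View pics/sidez.png

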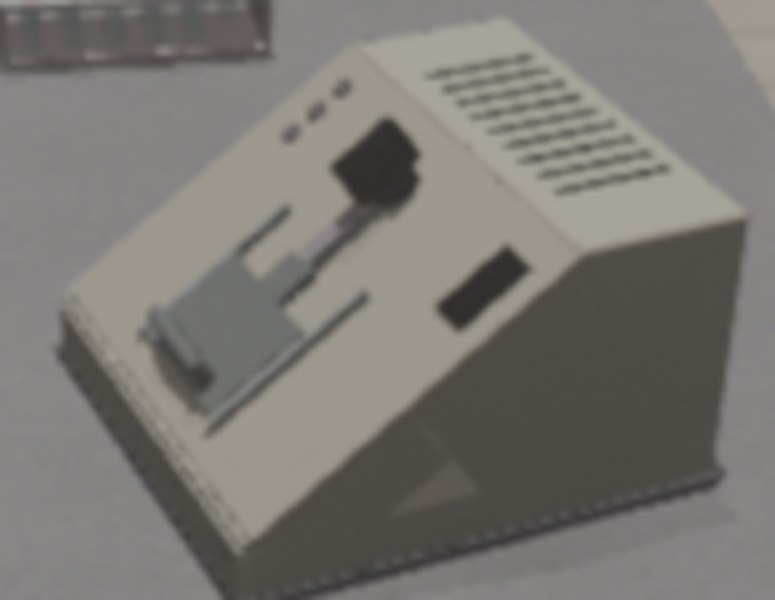

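```bash
cat > h.py <<'E'
import numpy as np,pickle,cv2
def ray(c,u,v):
    d=np.array([(u-c["cx"])/c["fx"],-(v-c["cy"])/c["fy"],-1.]);P=c["pose"]
    return P[:3,3],P[:3,:3]@d
def onz(c,u,v,z):
    o,d=ray(c,u,v);return o+d*(z-o[2])/d[2]
def proj(c,p):
    P=c["pose"];q=P[:3,:3].T@(np.asarray(p)-P[:3,3]);return np.array([c["cx"]+c["fx"]*q[0]/-q[2],c["cy"]-c["fy"]*q[1]/-q[2]])
s35,c35=np.sin(np.radians(35)),np.cos(np.radians(35))
def unz(p,f,off): return ((p[0]+.5)/f-.5+off[0],(p[1]+.5)/f-.5+off[1])
E
cat > fit.py <<'E'
from h import *
top=pickle.load(open("top0.pkl","rb"));side=pickle.load(open("side0.pkl","rb"))
xr=120*c35;xf=-100*c35;zf=105-100*s35
M={'bl':(xf+290,130,174),'br':(xf+290,-130,174),'rl':(xr,130,174),'rr':(xr,-130,174),'fl':(xf,130,zf),'fr':(xf,-130,zf)}
T={'bl':(52,155),'br':(393,52),'rl':(92,287),'rr':(437,184),'fl':(166,547),'fr':(493,448)}
S={'bl':(500,18),'br':(745,217),'rl':(362,42),'rr':(583,250),'fl':(70,292),'fr':(243,552)}
for name,c,D,f,off in(("top",top,T,4,(225,115)),("side",side,S,5,(240,175))):
    w=np.array([onz(c,*unz(D[k],f,off),M[k][2]) for k in M]);m=np.array([M[k] for k in M])
    a,b=m[:,:2]-m[:,:2].mean(0),w[:,:2]-w[:,:2].mean(0)
    yaw=np.arctan2((a[:,0]*b[:,1]-a[:,1]*b[:,0]).sum(),(a*b).sum())
    R=np.array([[np.cos(yaw),-np.sin(yaw)],[np.sin(yaw),np.cos(yaw)]])
    t=w[:,:2].mean(0)-R@m[:,:2].mean(0)
    print(name,"yaw",np.degrees(yaw),"t",t);print(np.round(w[:,:2]-(m[:,:2]@R.T+t),1).tolist())
E
python3 fit.py
```

```text
top yaw 18.501878619281765 t [548.90008288 -84.29118963]
[[-5.9, -5.6], [-6.3, 1.3], [4.3, -2.4], [2.4, 3.8], [3.4, 0.2], [2.1, 2.6]]
side yaw 18.852947845220296 t [551.10942542 -91.07521024]
[[-7.3, -3.8], [-9.0, -0.3], [9.1, 3.2], [3.5, 7.4], [5.2, -2.1], [-1.4, -4.4]]
```

```bash
sed -i "s/xf+290/xf+279/g" fit.py; python3 fit.py
```

```text
top yaw 18.50262633677576 t [552.37752615 -83.12850581]
[[1.1, -3.3], [0.7, 3.7], [0.8, -3.5], [-1.1, 2.6], [-0.1, -1.0], [-1.4, 1.5]]
side yaw 18.848002254403227 t [554.57739479 -89.88454969]
[[-0.4, -1.4], [-2.1, 2.1], [5.6, 2.0], [0.0, 6.2], [1.8, -3.3], [-4.9, -5.6]]
```

```bash
cat >> h.py <<'E'
from scipy.spatial.transform import Rotation as Ro
YAW=np.radians(18.6);T0=np.array([553.3,-86.,0])
def L2W(p): return T0+Ro.from_euler('z',YAW).apply(p)
def fas(s,y,out): return L2W(np.array([s*c35-out*s35,y,105+s*s35+out*c35]))
def toolR(turn=0):
    c,s=np.cos(YAW),np.sin(YAW)
    x=np.array([c35*c,c35*s,s35]);z=np.array([s35*c,s35*s,-c35])
    return Ro.from_matrix(np.c_[x,np.cross(z,x),z])*Ro.from_rotvec([0,0,turn])
def rows(o,p1,R1,n,turnfirst=0):
    p=np.array(o["tool_pos"]);R=Ro.from_euler('xyz',o["tcp_rot"])
    dr=(R.inv()*R1).as_rotvec()/n
    X=[]
    for i in range(n):
        d=R.inv().apply(p1-p)/(n-i);X.append(np.round(d/60,3).tolist());p=p+R.apply(d);R=R*Ro.from_rotvec(dr)
    print("xyz",X);print("dr",np.round(np.degrees(dr)/8,3).tolist(),"n",n)
E
python3 - <<'E'
from h import *
from plant import get_obs
top=pickle.load(open("top0.pkl","rb"))
print("bottle",onz(top,419,211,150),"box",onz(top,410,280,35),"knob",onz(top,295,187,174),fas(75,0,32))
o=get_obs();t=fas(-50,0,150);print(t)
rows(o,t,toolR(),8); rows(o,t,toolR(),10)
E
```

```text
bottle [ 552.39049211 -417.73095145  150.        ] box [ 360.19548058 -420.06886477   35.        ] knob [607.04257418 -64.64123804 174.        ] [594.13171823 -72.25860864 174.23109814]
[ 432.93903441 -126.50594011  199.19398483]
xyz [[0.712, -0.481, 0.103], [0.697, -0.49, 0.155], [0.677, -0.499, 0.205], [0.653, -0.508, 0.254], [0.626, -0.517, 0.301], [0.595, -0.525, 0.345], [0.56, -0.534, 0.387], [0.523, -0.542, 0.426]]
dr [-0.029, 0.546, 0.087] n 8
xyz [[0.57, -0.384, 0.082], [0.56, -0.39, 0.116], [0.548, -0.396, 0.148], [0.534, -0.402, 0.18], [0.518, -0.408, 0.211], [0.501, -0.413, 0.24], [0.481, -0.419, 0.269], [0.46, -0.424, 0.296], [0.437, -0.43, 0.322], [0.412, -0.435, 0.347]]
dr [-0.023, 0.437, 0.07] n 10
```

Request:
{"op": "carry_out", "data": {
  "xyz": [
    [0.71,-0.48,0.1],
    [0.7,-0.49,0.155],
    [0.68,-0.5,0.205],
    [0.65,-0.51,0.25],
    [0.625,-0.52,0.3],
    [0.595,-0.525,0.345],
    [0.56,-0.53,0.39],
    [0.52,-0.54,0.43]
  ],
  "dr": [
    [-0.03,0.55,0.09],
    [-0.03,0.55,0.09],
    [-0.03,0.55,0.09],
    [-0.03,0.55,0.09],
    [-0.03,0.55,0.09],
    [-0.03,0.55,0.09],
    [-0.03,0.55,0.09],
    [-0.03,0.55,0.09]
  ]
}}

```text
time: 1.15
tool_pos: [434.1, -126.0, 199.8]
tcp_rot: [3.139, -0.617, 0.321]
contact_force: [0.5, 0.5, 0.2]
grip_width: 91.5
```

Request:
{"op": "carry_out", "data": {
  "xyz": [
    [0,0,0],
    [0,0,0],
    [0,0,0]
  ],
  "dr": [
    [0,0,0],
    [0,0,0],
    [0,0,0]
  ]
}}

```text
time: 1.52
tool_pos: [433.7, -128.3, 200.2]
tcp_rot: [3.138, -0.615, 0.322]
contact_force: [-0.6, -0.1, 0.0]
grip_width: 91.9
```

Run:
```python
from plant import *
import cv2,pickle
o=get_obs();print({k:o[k].round(3) if hasattr(o[k],'round') else o[k] for k in('time','tool_pos','tcp_rot','joint_positions','contact_force')})
from h import *
print(fas(-50,0,150),toolR().as_euler('xyz'))
for n in ("wrist",):
    c=capture(n);cv2.imwrite(f"pics/{n}1.png",c["image"]);pickle.dump(c,open(f"{n}1.pkl","wb"))
```

```text
{'time': 1.525, 'tool_pos': array([ 433.738, -128.347,  200.213]), 'tcp_rot': array([ 3.138, -0.615,  0.322]), 'joint_positions': array([-0.826,  0.12 ,  2.164,  0.85 ,  0.773, -0.178]), 'contact_force': array([-0.599, -0.146,  0.012])}
[ 432.93903441 -126.50594011  199.19398483] [ 3.14159265 -0.61086524  0.32463124]
```

View pics/wrist1.png

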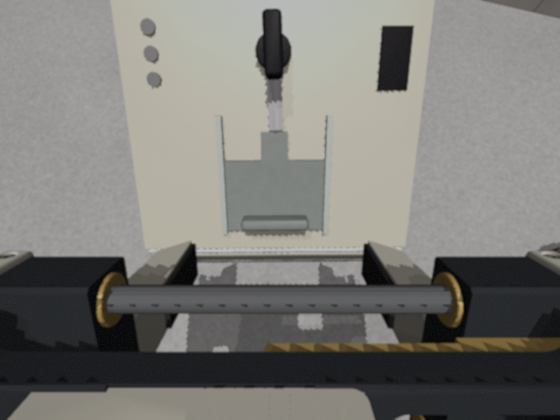

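The wrist view shows the knob bar from (273,10) to (273,77). The finger runs from there to about (275,130), the shutter plate corners are at (224,160) and (325,160), and the rib runs (243–307, 222).

Run:
```python
from h import *
c=pickle.load(open("wrist1.pkl","rb"))
a=c["image"][0:260,110:440];z=cv2.resize(a,None,fx=2.3,fy=2.3,interpolation=cv2.INTER_CUBIC);cv2.imwrite("pics/w1z.png",z)
g=cv2.cvtColor(c["image"],cv2.COLOR_BGR2GRAY)
m=(g[:90,240:310]<40).astype(np.uint8);n,l,st,ce=cv2.connectedComponentsWithStats(m);print(st+[240,0,0,0,0],ce+[240,0])
for nm,u,v,out,exp in (("plTL",224.5,160,8,(-14,45)),("plTR",325,160,8,(-14,-45)),("tgL",262.5,132,8,(11,12)),("tgR",287.5,132,8,(11,-12)),("barT",273,10.5,42,(97,0)),("barB",273,77,42,(53,0)),("ribL",243,219,28,(-69,30)),("ribR",307,219,28,(-69,-30)),("fL",145,247,0,(-100,130)),("fR",407,247,0,(-100,-130))):
    o,d=ray(c,u,v);n=-toolR().apply([0,0,1]);p0=fas(0,0,out)
    p=o+d*(n@(p0-o))/(n@d);q=toolR().inv().apply(p-p0)
    print(nm,"s",q[0].round(1),"y",(-q[1]).round(1),exp)
```

```text
[[ 240    0   70   90 5543]
 [ 257   11   33   68  750]
 [ 288   47    1    1    1]
 [ 286   49    3    2    4]
 [ 257   51    1    1    1]
 [ 275   52    1    1    1]] [[274.71549702  43.02074689]
 [272.84533333  55.38266667]
 [288.          47.        ]
 [287.          49.75      ]
 [257.          51.        ]
 [275.          52.        ]]
plTL s -11.7 y 46.9 (-14, 45)
plTR s -11.8 y -42.3 (-14, -45)
tgL s 12.5 y 12.8 (11, 12)
tgR s 12.4 y -8.9 (11, -12)
barT s 95.7 y 2.6 (97, 0)
barB s 53.3 y 2.9 (53, 0)
ribL s -60.1 y 30.0 (-69, 30)
ribR s -60.3 y -25.7 (-69, -30)
fL s -98.8 y 131.3 (-100, 130)
fR s -99.6 y -128.6 (-100, -130)
```

View pics/w1z.png

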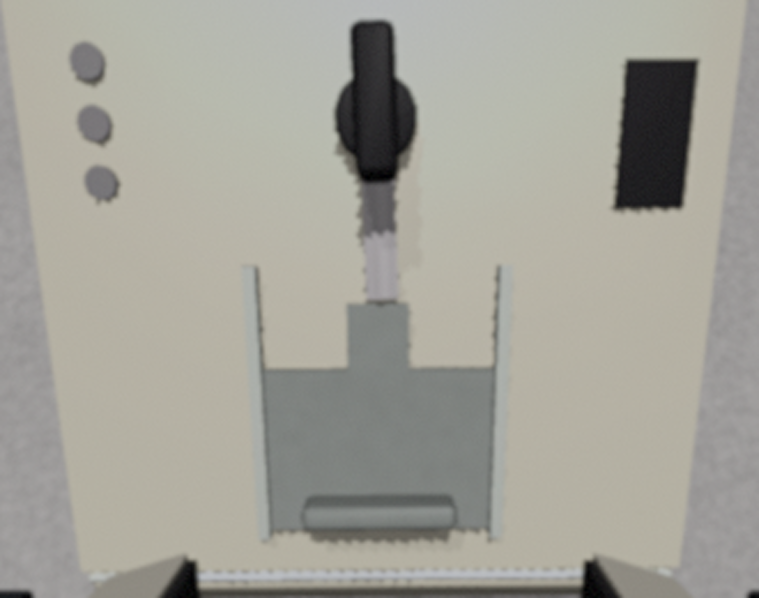

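```bash
sed -i 's/T0=np.array(.*/T0=np.array([552.9,-84.0,0])/' h.py
python3 - <<'E'
from h import *
from plant import get_obs
o=get_obs();rows(o,fas(75,0,100),toolR(),6)
E
```

```text
xyz [[0.345, -0.012, 0.143], [0.346, -0.012, 0.142], [0.346, -0.012, 0.142], [0.346, -0.012, 0.142], [0.346, -0.011, 0.142], [0.346, -0.011, 0.141]]
dr [0.006, -0.005, -0.002] n 6
```

Request:
{"op": "carry_out", "data": {
  "xyz": [
    [0.345,-0.012,0.14],
    [0.345,-0.012,0.14],
    [0.345,-0.012,0.14],
    [0.345,-0.012,0.14],
    [0.345,-0.012,0.14],
    [0.345,-0.012,0.14],
    [0,0,0],
    [0,0,0]
  ],
  "dr": [
    [0.006,-0.005,0],
    [0.006,-0.005,0],
    [0.006,-0.005,0],
    [0.006,-0.005,0],
    [0.006,-0.005,0],
    [0.006,-0.005,0],
    [0,0,0],
    [0,0,0]
  ]
}}

```text
time: 2.58
tool_pos: [555.3, -82.1, 229.7]
tcp_rot: [-3.138, -0.61, 0.322]
contact_force: [-0.3, -0.4, 0.1]
grip_width: 92.0
```

Run:
```python
from h import *
from plant import *
for n in ("wrist","top"):
    c=capture(n);cv2.imwrite(f"pics/{n}2.png",c["image"]);pickle.dump(c,open(f"{n}2.pkl","wb"))
o=get_obs();print(o['tool_pos'],o['joint_positions']);rows(o,fas(75,0,39),toolR(),3)
rows(o,fas(75,0,39),toolR(),4)
```

```text
[555.29875872 -82.09829174 229.76871674] [-0.51743021  0.23034384  1.90815991  0.72232167  0.7055068   0.23924415]
xyz [[0.006, 0.006, 0.342], [0.006, 0.006, 0.342], [0.006, 0.006, 0.342]]
dr [-0.004, 0.002, -0.006] n 3
xyz [[0.005, 0.005, 0.256], [0.005, 0.005, 0.256], [0.005, 0.005, 0.256], [0.005, 0.004, 0.256]]
dr [-0.003, 0.001, -0.005] n 4
```

View pics/wrist2.png

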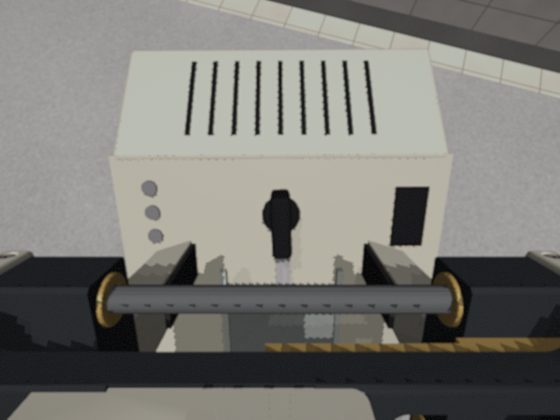

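The knob bar runs (281,191) to (282,257), centred between the jaws. I'll check s from these before descending.

Run:
```python
from h import *
c=pickle.load(open("wrist2.pkl","rb"))
for nm,u,v,out in (("barT",281,191,42),("barB",281.5,257,42)):
    o,d=ray(c,u,v);n=-toolR().apply([0,0,1]);p0=fas(0,0,out)
    p=o+d*(n@(p0-o))/(n@d);q=toolR().inv().apply(p-p0);print(nm,q[0],-q[1])
```

```text
barT 103.82289709454756 0.9454011476028316
barB 57.6576400606248 0.6113885031838477
```

Request:
{"op": "carry_out", "data": {
  "xyz": [
    [0,0,0.34],
    [0,0,0.34],
    [0,0,0.34],
    [0,0,0],
    [0,0,0]
  ],
  "dr": [
    [0,0,0],
    [0,0,0],
    [0,0,0],
    [0,0,0],
    [0,0,0]
  ]
}}

```text
time: 3.3
tool_pos: [589.0, -70.7, 180.4]
tcp_rot: [-3.139, -0.611, 0.322]
contact_force: [-0.2, 0.3, 0.8]
grip_width: 91.9
```

Request:
{"op": "carry_out", "data": {
  "xyz": [
    [0.025,0,0],
    [0,0,0],
    [0,0,0],
    [0,0,0],
    [0,0,0],
    [0,0,0],
    [0,0,0],
    [0,0,0]
  ],
  "dr": [
    [0,0,0],
    [0,0,0],
    [0,0,0],
    [0,0,0],
    [0,0,0],
    [0,0,0],
    [0,0,0],
    [0,0,0]
  ],
  "gripper": -1
}}

```text
time: 4.3
tool_pos: [590.4, -70.0, 180.8]
tcp_rot: [-3.139, -0.611, 0.323]
contact_force: [1.5, -5.2, -0.5]
grip_width: 16.3
```

```bash
cat > st.py <<'E'
from h import *
from plant import *
import sys
o=get_obs();R=Ro.from_euler('xyz',o['tcp_rot']);q=toolR().inv().apply(o['tool_pos']-fas(0,0,0))
F=toolR().inv().apply(o['contact_force']);Mo=toolR().inv().apply(o['moment'])
print("t",o['time'],"s,y,out",q.round(1)*[1,-1,-1],"turn",np.degrees((toolR().inv()*R).as_rotvec()).round(1),"F(tool0)",F.round(1),"M",Mo.round(3),"w",round(o['grip_width'],1),"q",o['joint_positions'].round(2))
if len(sys.argv)>1:
    for n in sys.argv[2:]:
        c=capture(n);cv2.imwrite(f"pics/{n}{sys.argv[1]}.png",c["image"]);pickle.dump(c,open(f"{n}{sys.argv[1]}.pkl","wb"))
E
python3 st.py 3 wrist side
```

```text
t 4.3 s,y,out [76.3  1.3 39.1] turn [ 0.1 -0.   0.1] F(tool0) [-0.5  5.4  0.3] M [-1.112 -0.394 -0.051] w 16.3 q [-0.45  0.35  1.9   0.81  0.59  0.17]
```

View pics/wrist3.png

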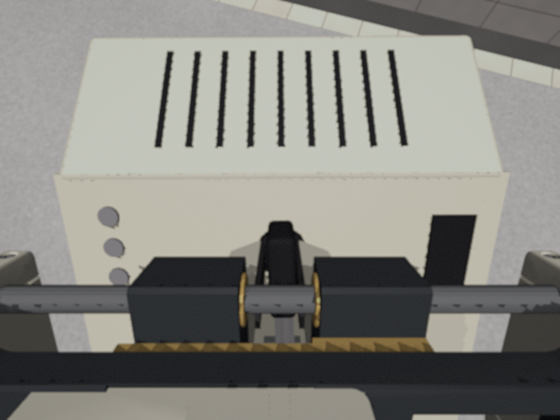

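Request:
{"op": "carry_out", "data": {
  "xyz": [
    [0,0,0],
    [0,0,0]
  ],
  "dr": [
    [0,0,0],
    [0,0,0]
  ]
}}

```text
time: 4.65
tool_pos: [590.8, -70.9, 180.9]
tcp_rot: [-3.141, -0.611, 0.322]
contact_force: [1.7, -5.0, -1.5]
grip_width: 13.9
```

```bash
python3 st.py
```

```text
t 4.65 s,y,out [76.4  0.3 39.2] turn [-0.   0.   0.1] F(tool0) [-0.9  5.3  1.2] M [-0.904 -0.459 -0.04 ] w 13.9 q [-0.45  0.35  1.9   0.81  0.59  0.17]
```

Request:
{"op": "carry_out", "data": {
  "xyz": [
    [0,0.005,0],
    [0,0,0],
    [0,0,0]
  ],
  "dr": [
    [0,0,-0.5],
    [0,0,-0.5],
    [0,0,0]
  ]
}}

```text
time: 5.03
tool_pos: [590.8, -70.9, 180.9]
tcp_rot: [3.046, -0.605, 0.492]
contact_force: [1.5, -4.7, -2.2]
grip_width: 14.2
```

```bash
python3 st.py
```

```text
t 5.025 s,y,out [76.4  0.3 39.2] turn [ 0.   0.  -7.9] F(tool0) [-1.3  5.   1.7] M [-0.919 -0.485 -0.16 ] w 14.2 q [-0.45  0.35  1.9   0.81  0.59  0.03]
```

Request:
{"op": "carry_out", "data": {
  "xyz": [
    [0,0,0],
    [0,0,0],
    [0,0,0]
  ],
  "dr": [
    [0,0,-0.4],
    [0,0,0],
    [0,0,0]
  ]
}}

```text
time: 5.4
tool_pos: [590.8, -70.9, 180.9]
tcp_rot: [3.009, -0.598, 0.558]
contact_force: [2.6, -5.7, -2.2]
grip_width: 14.0
```

```bash
python3 st.py
```

```text
t 5.4 s,y,out [76.4  0.3 39.2] turn [  0.   0. -11.] F(tool0) [-0.7  6.2  2.2] M [-0.861 -0.498 -0.071] w 14.0 q [-0.45  0.35  1.9   0.81  0.59 -0.02]
```

Request:
{"op": "carry_out", "data": {
  "xyz": [
    [0,0,0],
    [0,0,0],
    [0,0,0]
  ],
  "dr": [
    [0,0,-0.4],
    [0,0,0],
    [0,0,0]
  ]
}}

```text
time: 5.78
tool_pos: [590.8, -70.9, 180.9]
tcp_rot: [2.972, -0.59, 0.625]
contact_force: [1.6, -5.2, -1.6]
grip_width: 13.7
```

```bash
python3 st.py 4 wrist top
```

```text
t 5.775 s,y,out [76.4  0.3 39.2] turn [  0.    0.  -14.2] F(tool0) [-1.1  5.4  1.2] M [-0.896 -0.538 -0.129] w 13.7 q [-0.45  0.35  1.9   0.81  0.59 -0.08]
```

View pics/wrist4.png

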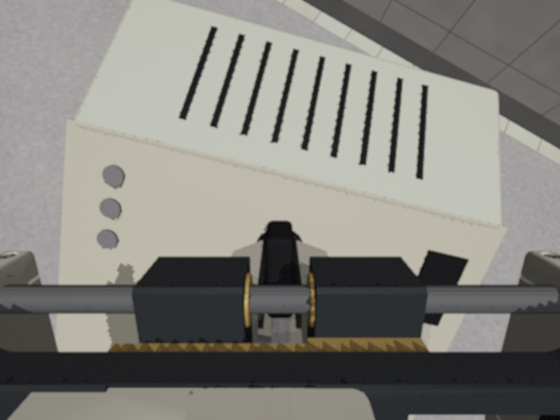

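The torque stays even at about 0.12 N m at 14°, where the tight side would give about 0.7, and the bar follows the jaws. So anticlockwise loosens.

Request:
{"op": "carry_out", "data": {
  "xyz": [
    [0,0,0],
    [0,0,0],
    [0,0,0],
    [0,0,0],
    [0,0,0],
    [0,0,0]
  ],
  "dr": [
    [0,0,-0.8],
    [0,0,-0.8],
    [0,0,-0.8],
    [0,0,-0.8],
    [0,0,-0.8],
    [0,0,0]
  ]
}}

```text
time: 6.62
tool_pos: [590.7, -70.9, 180.9]
tcp_rot: [2.673, -0.408, 1.231]
contact_force: [2.1, -4.6, -2.4]
grip_width: 14.1
```

```bash
python3 st.py
```

```text
t 6.625 s,y,out [76.3  0.4 39.2] turn [  0.    0.  -46.3] F(tool0) [-0.9  5.   2.3] M [-0.824 -0.484 -0.11 ] w 14.1 q [-0.45  0.35  1.9   0.81  0.59 -0.64]
```

Request:
{"op": "carry_out", "data": {
  "xyz": [
    [0,0,0],
    [0,0,0],
    [0,0,0],
    [0,0,0],
    [0,0,0]
  ],
  "dr": [
    [0,0,-0.7],
    [0,0,-0.7],
    [0,0,-0.65],
    [0,0,0],
    [0,0,0]
  ]
}}

```text
time: 7.25
tool_pos: [590.7, -70.9, 180.9]
tcp_rot: [2.585, -0.267, 1.495]
contact_force: [2.1, -4.5, -1.3]
grip_width: 13.8
```

```bash
python3 st.py 5 wrist
```

```text
t 7.25 s,y,out [76.3  0.4 39.2] turn [  0.    0.  -62.6] F(tool0) [-0.3  5.   1.4] M [-0.834 -0.483 -0.162] w 13.8 q [-0.45  0.35  1.9   0.81  0.59 -0.92]
```

View pics/wrist5.png

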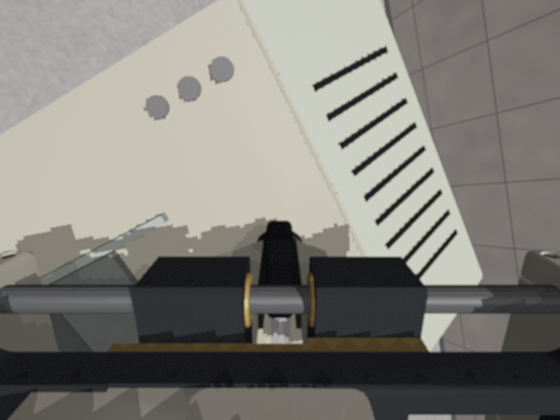

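The knob is at about 62.6° (1.09 rad) and still aligned with the jaws. I'll release it and back straight out.

Request:
{"op": "carry_out", "data": {
  "xyz": [
    [0,0,0],
    [0,0,0],
    [0,0,0],
    [0,0,0],
    [0,0,0],
    [0,0,0],
    [0,0,0]
  ],
  "dr": [
    [0,0,0],
    [0,0,0],
    [0,0,0],
    [0,0,0],
    [0,0,0],
    [0,0,0],
    [0,0,0]
  ],
  "gripper": 0.2
}}

```text
time: 8.18
tool_pos: [590.5, -70.2, 180.8]
tcp_rot: [2.586, -0.268, 1.496]
contact_force: [0.4, -0.5, 0.0]
grip_width: 55.3
```

Request:
{"op": "carry_out", "data": {
  "xyz": [
    [0,0,-0.4],
    [0,0,-0.6],
    [0,0,-0.6],
    [0,0,-0.4],
    [0,0,0]
  ],
  "dr": [
    [0,0,0],
    [0,0,0],
    [0,0,0],
    [0,0,0],
    [0,0,0]
  ]
}}

```text
time: 8.8
tool_pos: [525.5, -93.0, 280.7]
tcp_rot: [2.582, -0.266, 1.496]
contact_force: [0.2, 0.2, -0.5]
grip_width: 55.0
```

```bash
python3 st.py 6 wrist
python3 - <<'E'
from h import *
from plant import get_obs
rows(get_obs(),fas(-97,0,150),toolR(),8)
E
```

```text
t 8.8 s,y,out [ 77.1   0.2 160.5] turn [ -0.1   0.1 -62.7] F(tool0) [-0.1 -0.2  0.5] M [-0.017 -0.282 -0.004] w 55.0 q [-0.58  0.12  1.89  0.65  0.84 -0.8 ]
xyz [[-0.167, -0.321, 0.019], [-0.209, -0.295, 0.019], [-0.247, -0.264, 0.019], [-0.281, -0.227, 0.019], [-0.309, -0.187, 0.019], [-0.332, -0.143, 0.019], [-0.348, -0.097, 0.019], [-0.358, -0.048, 0.019]]
dr [-0.0, -0.001, 0.98] n 8
```

View pics/wrist6.png

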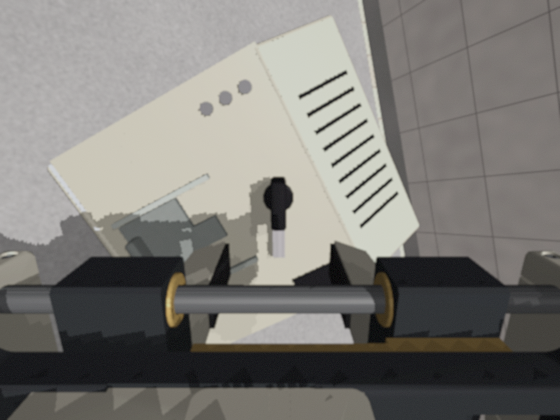

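The knob stays at the loose angle, with the bar and finger in line with the image vertical from (278,180) to (278,255), clear of the tongue at (205,230). Next I move below the shutter and close the jaws.

Request:
{"op": "carry_out", "data": {
  "xyz": [
    [-0.167,-0.321,0.02],
    [-0.209,-0.295,0.02],
    [-0.247,-0.264,0.02],
    [-0.281,-0.227,0.02],
    [-0.309,-0.187,0.02],
    [-0.332,-0.143,0.02],
    [-0.348,-0.097,0.02],
    [-0.358,-0.048,0.02]
  ],
  "dr": [
    [0,0,0.98],
    [0,0,0.98],
    [0,0,0.98],
    [0,0,0.98],
    [0,0,0.98],
    [0,0,0.98],
    [0,0,0.98],
    [0,0,0.98]
  ],
  "gripper": -1
}}

```text
time: 9.85
tool_pos: [395.5, -136.1, 170.3]
tcp_rot: [-3.134, -0.61, 0.318]
contact_force: [0.1, 0.0, 0.1]
grip_width: 0.3
```

Request:
{"op": "carry_out", "data": {
  "xyz": [
    [0,0,0],
    [0,0,0],
    [0,0,0]
  ],
  "dr": [
    [0,0,0],
    [0,0,0],
    [0,0,0]
  ]
}}

```text
time: 10.22
tool_pos: [396.6, -136.3, 172.0]
tcp_rot: [-3.141, -0.611, 0.327]
contact_force: [0.5, 0.2, -0.3]
grip_width: 0.4
```

```bash
python3 st.py 7 wrist
python3 - <<'E'
from h import *
from plant import get_obs
rows(get_obs(),fas(-99,0,60),toolR(),4)
E
```

```text
t 10.225 s,y,out [-96.6   0.3 149.4] turn [ 0.1  0.  -0.1] F(tool0) [ 0.2 -0.   0.5] M [ 0.051 -0.318 -0.003] w 0.4 q [-0.94  0.14  2.26  0.9   0.77 -0.37]
xyz [[-0.01, 0.002, 0.373], [-0.01, 0.002, 0.373], [-0.01, 0.001, 0.373], [-0.01, 0.001, 0.373]]
dr [-0.003, -0.0, 0.004] n 4
```

View pics/wrist7.png

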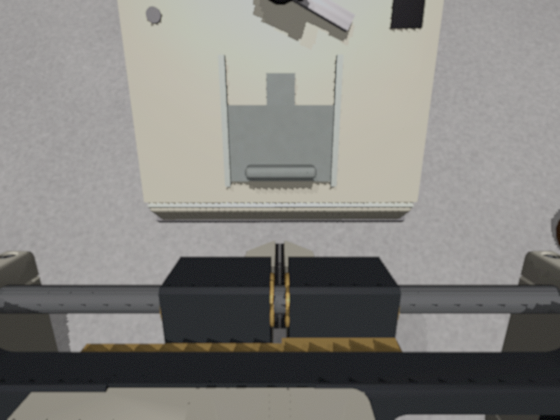

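The finger now lies to the right, ending near (350,25), clear of the tongue at (281,75). The shutter is still shut, and the jaws are centred on it and closed. I'll recheck its position along the slope.

Run:
```python
from h import *
c=pickle.load(open("wrist7.pkl","rb"))
for nm,u,v,out,e in (("plT",280,105,8,-14),("plB",281,185,8,-80),("tg",281,74,8,11),("edge",281,204,0,-100),("ribtopfar",281,165,28,-64),("riblow",281,179,28,-74)):
    o,d=ray(c,u,v);n=-toolR().apply([0,0,1]);p0=fas(0,0,out)
    p=o+d*(n@(p0-o))/(n@d);q=toolR().inv().apply(p-p0);print(nm,q[0].round(1),-q[1].round(1),e)
```

```text
plT -13.2 1.1 -14
plB -82.0 -0.0 -80
tg 11.0 0.4 11
edge -102.3 -0.2 -100
ribtopfar -60.5 0.1 -64
riblow -72.2 0.0 -74
```

Request:
{"op": "carry_out", "data": {
  "xyz": [
    [-0.01,0,0.37],
    [-0.01,0,0.37],
    [-0.01,0,0.37],
    [-0.01,0,0.37],
    [0,0,0]
  ],
  "dr": [
    [0,0,0],
    [0,0,0],
    [0,0,0],
    [0,0,0],
    [0,0,0]
  ]
}}

```text
time: 10.9
tool_pos: [442.6, -119.8, 96.9]
tcp_rot: [-3.138, -0.61, 0.325]
contact_force: [1.0, -0.3, 0.5]
grip_width: 0.7
```

```bash
python3 st.py 8 side wrist;python3 - <<'E'
import cv2
a=cv2.imread("pics/side8.png")[165:300,200:395];cv2.imwrite("pics/side8z.png",cv2.resize(a,None,fx=4,fy=4,interpolation=cv2.INTER_CUBIC))
E
```

```text
t 10.9 s,y,out [-99.6   1.2  59.9] turn [ 0.2 -0.  -0. ] F(tool0) [1.  0.6 0.1] M [-0.013 -0.354  0.009] w 0.7 q [-0.79  0.37  2.27  1.25  0.58 -0.65]
```

View pics/side8z.png

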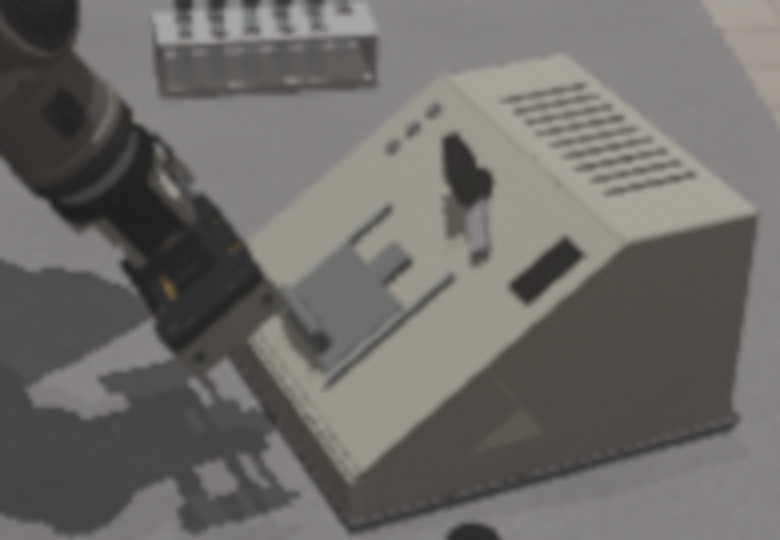

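View pics/wrist8.png

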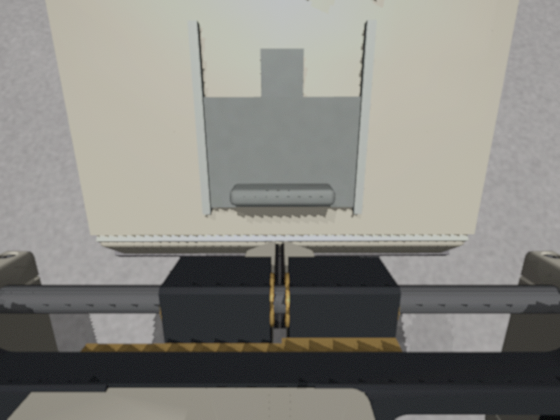

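The jaws hang below the shutter at s≈-100 with the plate clear above them. I'll go down to the rib's height, then creep up to contact.

Request:
{"op": "carry_out", "data": {
  "xyz": [
    [0,0.01,0.19],
    [0,0.01,0.19],
    [0,0,0],
    [0.08,0,0],
    [0.08,0,0],
    [0,0,0]
  ],
  "dr": [
    [0,0,0],
    [0,0,0],
    [0,0,0],
    [0,0,0],
    [0,0,0],
    [0,0,0]
  ]
}}

```text
time: 11.75
tool_pos: [463.0, -115.2, 85.1]
tcp_rot: [-3.141, -0.612, 0.326]
contact_force: [0.6, 0.2, -0.2]
grip_width: 0.6
```

```bash
python3 st.py
```

```text
t 11.75 s,y,out [-89.3  -0.9  38.3] turn [ 0.1  0.  -0.1] F(tool0) [ 0.4 -0.   0.5] M [ 0.016 -0.325  0.027] w 0.6 q [-0.73  0.42  2.25  1.32  0.54 -0.68]
```

Request:
{"op": "carry_out", "data": {
  "xyz": [
    [0.05,0,0],
    [0.05,0,0],
    [0,0,0]
  ],
  "dr": [
    [0,0,0],
    [0,0,0],
    [0,0,0]
  ]
}}

```text
time: 12.12
tool_pos: [467.4, -113.4, 88.0]
tcp_rot: [-3.14, -0.611, 0.325]
contact_force: [-0.1, 0.4, -0.3]
grip_width: 0.2
```

```bash
python3 st.py
```

```text
t 12.125 s,y,out [-83.8  -0.6  37.9] turn [ 0.1  0.  -0. ] F(tool0) [-0.2 -0.5  0.2] M [-0.043 -0.292  0.023] w 0.2 q [-0.72  0.41  2.24  1.3   0.54 -0.65]
```

Request:
{"op": "carry_out", "data": {
  "xyz": [
    [0.05,0,0],
    [0,0,0]
  ],
  "dr": [
    [0,0,0],
    [0,0,0]
  ]
}}

```text
time: 12.38
tool_pos: [469.5, -112.6, 89.5]
tcp_rot: [-3.139, -0.61, 0.324]
contact_force: [-1.1, -0.0, -1.5]
grip_width: 0.7
```

```bash
python3 st.py 9 wrist
```

```text
t 12.375 s,y,out [-81.1  -0.5  37.9] turn [ 0.1 -0.   0. ] F(tool0) [-1.7 -0.3  0.6] M [ 0.023 -0.593  0.019] w 0.7 q [-0.72  0.41  2.23  1.29  0.54 -0.63]
```

View pics/wrist9.png

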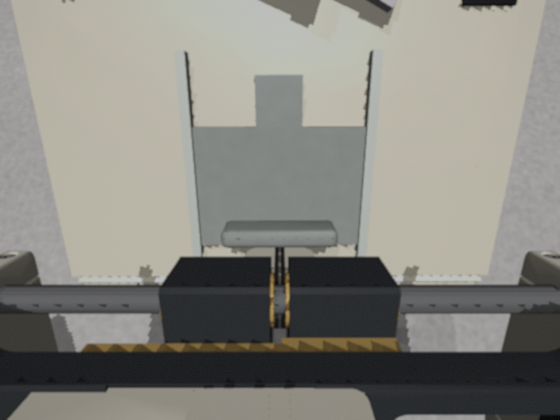

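Contact shows the sliding force of about 1.7 N. I'll push about 18 mm, which stays short of the catch, then measure the travel.

Request:
{"op": "carry_out", "data": {
  "xyz": [
    [0.075,0,0],
    [0.075,0,0],
    [0.075,0,0],
    [0.075,0,0],
    [0,0,0]
  ],
  "dr": [
    [0,0,0],
    [0,0,0],
    [0,0,0],
    [0,0,0],
    [0,0,0]
  ]
}}

```text
time: 13.05
tool_pos: [484.2, -108.0, 100.4]
tcp_rot: [-3.14, -0.612, 0.325]
contact_force: [1.1, 0.3, -0.0]
grip_width: 0.3
```

```bash
python3 st.py 10 wrist
```

```text
t 13.05 s,y,out [-62.2  -0.8  38. ] turn [ 0.1  0.1 -0. ] F(tool0) [0.9 0.1 0.7] M [-0.006 -0.382  0.02 ] w 0.3 q [-0.68  0.39  2.2   1.24  0.54 -0.53]
```

View pics/wrist10.png

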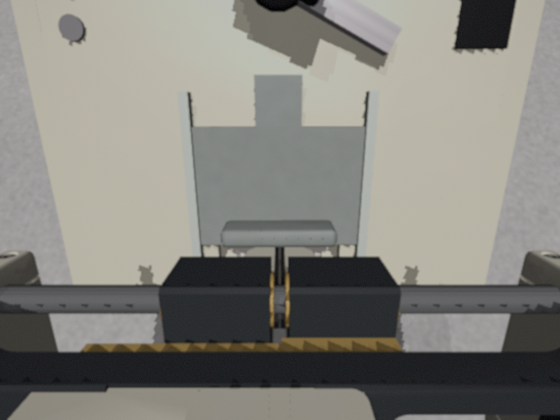

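Request:
{"op": "carry_out", "data": {
  "xyz": [
    [0.05,0,0],
    [0.05,0,0],
    [0,0,0]
  ],
  "dr": [
    [0,0,0],
    [0,0,0],
    [0,0,0]
  ]
}}

```text
time: 13.48
tool_pos: [487.7, -106.8, 103.0]
tcp_rot: [-3.14, -0.609, 0.324]
contact_force: [-6.4, -2.8, -0.2]
grip_width: 0.5
```

```bash
python3 st.py
```

```text
t 13.475 s,y,out [-57.7  -0.8  38. ] turn [ 0.1 -0.1  0. ] F(tool0) [-5.8  0.6 -3.8] M [-0.129 -1.267  0.015] w 0.5 q [-0.67  0.39  2.19  1.22  0.54 -0.49]
```

Request:
{"op": "carry_out", "data": {
  "xyz": [
    [0.05,0,0],
    [0.05,0,0],
    [0,0,0]
  ],
  "dr": [
    [0,0,0],
    [0,0,0],
    [0,0,0]
  ]
}}

```text
time: 13.85
tool_pos: [492.4, -105.2, 106.5]
tcp_rot: [-3.14, -0.609, 0.324]
contact_force: [-5.0, -2.8, -0.9]
grip_width: 0.4
```

```bash
python3 st.py
```

```text
t 13.85 s,y,out [-51.7  -0.8  38. ] turn [ 0.1 -0.1  0. ] F(tool0) [-5.1  1.1 -2.5] M [-0.138 -1.257 -0.065] w 0.4 q [-0.66  0.39  2.17  1.2   0.54 -0.46]
```

Request:
{"op": "carry_out", "data": {
  "xyz": [
    [0.04,0,0],
    [0.04,0,0],
    [0,0,0]
  ],
  "dr": [
    [0,0,0],
    [0,0,0],
    [0,0,0]
  ]
}}

```text
time: 14.22
tool_pos: [497.2, -103.6, 110.0]
tcp_rot: [-3.14, -0.612, 0.325]
contact_force: [0.2, 0.1, 0.4]
grip_width: 0.4
```

```bash
python3 st.py 11 wrist
```

```text
t 14.225 s,y,out [-45.5  -0.8  38. ] turn [ 0.1  0.1 -0. ] F(tool0) [ 0.4  0.  -0.2] M [ 0.023 -0.299  0.021] w 0.4 q [-0.65  0.38  2.16  1.18  0.54 -0.43]
```

View pics/wrist11.png

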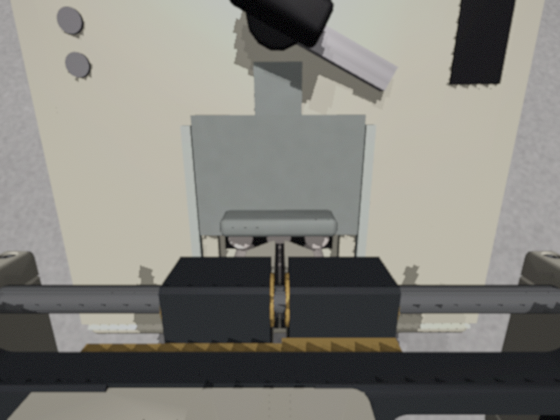

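The shutter has jumped ahead (plate top at row 115 against 126) and the force is now zero, so it snapped open. I'll back off and verify.

Request:
{"op": "carry_out", "data": {
  "xyz": [
    [-0.2,0,0],
    [-0.2,0,0],
    [0,0,-0.4],
    [-0.1,0,-0.9],
    [-0.2,0,-0.9],
    [-0.2,0,-0.5],
    [0,0,0],
    [0,0,0]
  ],
  "dr": [
    [0,0,0],
    [0,0,0],
    [0,0,0],
    [0,0,0],
    [0,0,0],
    [0,0,0],
    [0,0,0],
    [0,0,0]
  ]
}}

```text
time: 15.28
tool_pos: [367.0, -147.6, 211.2]
tcp_rot: [-3.139, -0.611, 0.324]
contact_force: [0.2, 0.0, -0.3]
grip_width: 0.5
```

```bash
python3 st.py 12 wrist top side
python3 - <<'E'
from h import *
c=pickle.load(open("wrist11.pkl","rb"))
for cc,u,v in ((c,280,115),(pickle.load(open("wrist10.pkl","rb")),280,126.5)):
    o,d=ray(cc,u,v);n=-toolR().apply([0,0,1]);p0=fas(0,0,8)
    p=o+d*(n@(p0-o))/(n@d);q=toolR().inv().apply(p-p0);print("plate top s",q[0].round(1),"travel~",q[0]+13.5)
E
```

```text
t 15.275 s,y,out [-100.1   -1.   199.7] turn [0.1 0.  0. ] F(tool0) [-0.   0.   0.3] M [-0.061 -0.318 -0.005] w 0.5 q [-1.04  0.03  2.23  0.78  0.92 -0.3 ]
plate top s 31.2 travel~ 44.7392738423394
plate top s 8.9 travel~ 22.381040863478404
```

View pics/wrist12.png

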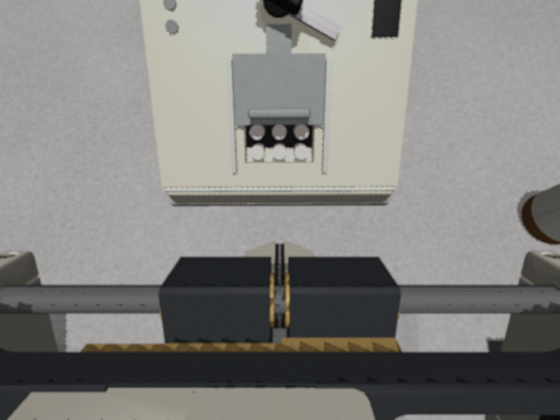

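View pics/side12.png

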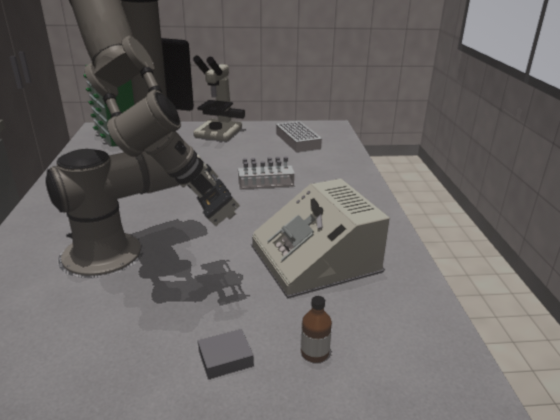

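Run:
```python
from h import *
c=pickle.load(open("wrist12.pkl","rb"))
def q(c,u,v,out):
    o,d=ray(c,u,v);n=-toolR().apply([0,0,1]);p0=fas(0,0,out)
    p=o+d*(n@(p0-o))/(n@d);r=toolR().inv().apply(p-p0);return np.array([r[0],-r[1]])
print("plate top",q(c,280,54,8),"travel",q(c,280,54,8)[0]+13.5)
c=pickle.load(open("wrist11.pkl","rb"))
f=(q(c,384,91,11)+q(c,397,66,11))/2; d=f-np.array([75,0]);print("finger end",f,np.hypot(*d),"angle",np.degrees(np.arctan2(-d[1],-d[0])))
```

```text
plate top [30.30054701 -0.32099828] travel 43.80054701318947
finger end [ 48.09974936 -53.28177405] 59.68727611800626 angle 63.21226123913967
```

Travel reads about 44–45 mm, the knob about 63° (1.10 rad), and the arm is clear. The rack, bottle and box look as they did at the start, so I'm handing in.

```bash
python3 -c "
from plant import *
print(close_job())"
```

```text
the job is handed in; nothing more can be done
None
```

The knob is unscrewed and the shutter is open past its catch. I handed the job in at about 15.4 s; no verdict is reported.

**Knob:** It loosens anticlockwise. The torque stayed even at about 0.12 N m, where the tight way would have given about 0.7 N m at the same angle. I turned it to 62.6° by the arm's reading, and the finger measured about 63° (1.10 rad) in the images. I stopped just short of the hard end at 1.15 rad, inside the loose range from 0.95 rad.

**Shutter:** I pushed it with the closed jaws in small steps. The push force read about 6 N or less at the end of each step. When it dropped to zero the shutter had jumped ahead on its own, so I stopped and backed off.

**Last checks:**
- **Travel:** the images gave 44.7 mm just after the snap and 43.8 mm after I backed off. That is about 1 mm apart, within the 2 mm calibration and inside 41.5–48 mm.
- **Robot:** it was clear of everything, with the contact force near zero.
- **Rack, bottle and slide box:** they looked unmoved in the side view; I did not measure them.

**Disagreements:**
- Some early position readings differed by a few millimetres. The two overview cameras disagreed by about 7 mm across the fascia, and one view put the knob about 5 mm too high up the slope.
- The analyser's depth fitted 279 mm from the fascia's front edge, not the stated 290 mm.
- The wrist-camera close-ups and the feel of contact settled the position in practice.

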